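# Turn the flange plate over on the turnover stand

### The job

The flange plate on the turnover stand's ledge lies with its drilled face down. Turn the black knob until it clicks past its detent and the stop arm has swung clear, then push the plate slowly over the ledge so that it tips over the ramp edge and lands turned over, and leave it lying flat on the ramp, drilled face up, down against the end fence. Push it, never lift it up off the stand, and leave the tin and the bush on the ledge where they are.

Things in the scene. Friction and masses are not known exactly. Their poses are not given: they have to be found in the camera images.
- stand: Fixed grey and steel turnover stand, 315 x 480 mm. Origin on the bench surface under the middle of the ledge's drop edge; +y is the push direction, z up. All mm below are in this frame. Order along +y: ledge, groove (open, y 0 to 78, floor z 27), ramp edge, ramp, end fence. Side cheeks: inner faces x -76 and 76, top z 60, y 0 to 226.
- ledge_edge (a point): Middle of the drop edge of the flat steel ledge (y 0, z 93). Ledge: y -245 to 0, x -155 to 80, 10 mm thick, overhanging the groove. A plate pushed squarely and slowly (50 mm/s) along +y tips into the groove, is caught at the ramp edge, and goes over onto the ramp if the push, at 4 mm above ledge height, is carried on level until the pusher is 20 mm past the ramp edge.
- ramp_edge (a point): Middle of the ramp's upper edge (y 78, z 47), across the stand. From it the steel ramp falls along +y at 13 degrees. Pushed too fast, the plate slides over this edge unturned. Turned over, it mostly rests high on the ramp, trailing edge over the groove, and then has to be pushed down to the fence.
- fence (a point): Middle of the end fence's inner face where it meets the ramp (y 218, z 15); the fence's top is at z 36.
- plate: Loose square aluminium flange plate, 100 x 100 x 8 mm, about 0.2 kg, at an angle on the ledge. Origin at the centre of its drilled face (down at the start); z points from the drilled to the plain face (up at the start), x and y parallel to the edges. The drilled face has four dark 16 mm counterbores and a 52 mm ring; the other is plain. Too wide to be gripped across.
- stop (a joint): Angle of the knob and its stop arm, rad: 0 = arm across the ledge before the plate (along the stand's -x), 1.4 = end of travel, arm swung clear towards +y. Opens clockwise seen from above. A spring detent pushes back with up to about 0.16 N m until 0.7; beyond that it snaps the knob on to 1.4, where it stays.
- stop_grip (a point): Centre of the knob's black bar grip, 44 x 11 x 32 mm tall, on its upright turning axis (stand's x 105, y -40; z 127). The bar lies along the arm: along the stand's x at joint 0. The arm, 105 mm long from the axis and 12 mm wide, is at z 96 to 104. No other thing within 30 mm of the grip.
- tin: Bystander: small loose steel tin, 34 mm across, 34 mm high, on the ledge's near (-x) strip beside the plate; origin at the centre of its base.
- bush: Bystander: loose brass bush, 30 mm across, 22 mm high, on the same strip of the ledge; origin at the centre of its base.
Mind the look-alikes: they are no part of the job. Several things have the shape of the plate; the one meant has the colours described above.

How it is judged (in metres and radians):
On the way, in this order (a step that is already met when the one before it is completed fails the run):
1. the knob is turned past its detent to the open end while the plate is still on the ledge (value of joint stop above 1.2 rad and y of plate in the frame of stand below -0.05 m and z of plate in the frame of stand above 0.07 m), for 0.2 s.
2. the plate has gone over the ramp edge and is turned over (angle between plate's own z axis and vertical above 2.6 rad and y of plate in the frame of stand above 0.06 m), for 0.1 s.
At the end, for the whole second after the job is handed in: the plate lies flat on the ramp with its drilled face up (within about 0.11 rad of the ramp's slope), between the cheeks, its lower edge within about 8 mm of the end fence, at rest; the knob is still in its open position (over 1.2 rad) (angle between plate's own z axis and vertical above 2.8 rad and y of plate in the frame of stand between 0.16 and 0.178 m and x of plate in the frame of stand between -0.04 and 0.04 m and z of plate in the frame of stand below 0.045 m and linear speed of plate below 0.02 m/s and value of joint stop above 1.2 rad); the robot touches nothing.
It fails at once if the plate is lifted more than 50 mm above the ledge (z of plate in the frame of stand above 0.143 m).
It fails at once if the tin is moved more than 20 mm (distance of tin from where it was at the start of the episode above 0.02 m).
It fails at once if the bush is moved more than 20 mm (distance of bush from where it was at the start of the episode above 0.02 m).
It also fails if it takes over 64 s, if anything falls off the work surface, if the arm or the gripper's body presses on something with over 40 N, if the wrist force passes 120 N, or if a joint passes its speed limit or range.

### The arm

A 6-joint arm with a two-finger parallel gripper is mounted at the origin on the work surface. World frame = base frame: x ahead of the robot, y to its left, z up, the work surface at z = 0. Lengths are in mm, angles in rad, forces in N, time in s.
With the tool pointing down it reaches from about 275 to 1000 mm from the base axis. Payload 8.4 kg.
Tool frame: the origin (TCP) lies at the very end of the fingers, on their centre line; the grasp point (between the pads) lies r.hold_point_z behind it (r.hold_point_z is the distance from the TCP to the grasp point, in mm); x points along the fingers, z is the direction in which the jaws open and shut, and the axes are right-handed (so a half turn about x gives the same grasp; the last joint's range is limited). The gripper opens to 85 mm and grips with 20 to 120 N. Pads are 22 mm wide; open, the fingers measure 114 mm over their backs; the gripper's body (76 mm by 85 mm) begins 54 mm behind the grasp point. The pads swing forward as they close: fully open they stand 13 mm farther back than shut.
Start: joints at [-0.002, 0.353, 1.633, -0, 1.155, -0.002], TCP at [625.002, -0, 199.981] pointing down, gripper open.
Joint ranges: [-2.63, 2.63], [-0.92, 2.1], [0.06, 2.66], [-1.3, 4.44], [0, 2.69], [-3.02, 3.02]. Speed limits (rad/s): [2.22, 2.22, 2.79, 3.14, 3.14, 3.14].

### API

Orientations are given as [roll, pitch, yaw] about the fixed x, y, z axes, in that order (R = Rz(yaw) Ry(pitch) Rx(roll)).
In Python, from rig import r gives the robot as it stands.
- The arm moves only by the tool jog_arm, never from a script. Its argument "series" is a list of rows, each a list of 7 numbers: the turn, a rotation vector about the tool's x, y, z in degrees, then the shift along the tool's x, y, z in cm, then the opening, from 0 (shut) to 1 (fully open). In form: [[wx, wy, wz, tx, ty, tz, fingers], ...]. A call has 1 to 20 rows; each row shifts and turns the commanded pose from where the row before left it, along the tool's axes as they then stand; what a row does not reach is not made up. A row lasts 1/10 s, in which the tool goes at most 50 mm and 8.59 degrees, less where a joint would pass 70% of its speed; a pose out of reach is approached as far as the arm can. A call with a gripper value outside its range is refused whole. The fingers move at their own pace and stop on an object; "force" is the grip in N (left out, the last holds). Time passes only in rows, so rows that do not move let the fingers close. It gives the time, the measured TCP pose, the force and the opening at its end, in the units of the state.
- r.sense(): the state, without advancing time (a new reading comes with each control period).
- r.grab_frame(name): name is "scene" or "side" or "wrist"; returns (picture, depth): 384x512x3 uint8, red, green, blue; 384x512 float32, mm along the optical axis (not along the pixel's ray), 0 where there is no reading.
- r.get_calibration(name): a dict with "mtx" (3x3 intrinsics, pixels), "dist" ([k1, k2, p1, p2, k3] as OpenCV has them; the pictures are not rectified), "position" and "rotation" of the camera in the world; the wrist camera has in their place "mount" (4x4, takes a point from camera to tool coordinates, whose origin is the TCP and whose axes are the tool frame's). Camera axes: x right, y down, z forward; pixel columns grow to the right and rows downward; lengths in mm; the calibration is good to about 2 mm. A picture is of the moment at which its call begins: read the wrist's pose just before it. get_calibration takes no time and is no camera call.
- r.sign_off(): hands the job in, once; it reports no verdict.
The state is a dict: "clock": time; "qpos": joint angles; "qvel": joint speeds; "joint_efforts": joint torques, N m; "eef_pos": TCP position; "tcp_rot": TCP orientation; "contact_force": force on the tool from outside, world axes, zero at the start; "wrist_torque": the same for the moment, N m; "opening": opening from 0.0 (shut) to 1.0 (fully open).
Only numpy, scipy, OpenCV 4.12 (cv2) and the standard library are available. Lean on these libraries where they do the work, as an engineer would, in place of code of your own. Each camera call takes 0.05 s, during which the arm holds its last target.

## Working session

There is one attempt and no reset: what is moved stays moved. The work goes in short steps, Python scripts to look and compute and a tool call to move; the robot and the scene stay as the last step left them, time stands still between calls to the robot, and variables do not carry over. Pictures are saved under pics/ and viewed, and the job is handed in when it is done.

Besides the shell and the picture viewer there is one more tool, called after "Call:" in YAML: its name, and indented under it one key for each argument. jog_arm: Moves the arm, as the interface text tells. Its arguments: {"type":"object","properties":{"series":{"type":"array"},"force":{"type":"number"}},"required":["series"]}

```bash
ls; mkdir -p pics; python3 - <<'E'
from rig import r
import cv2,numpy as np
print(r.sense()); print(r.hold_point_z)
for n in ["scene","side","wrist"]:
    p,d=r.grab_frame(n); cv2.imwrite(f"pics/{n}0.png",p[:,:,::-1]); np.save(f"{n}0.npy",d)
    print(n,{k:np.round(v,3).tolist() for k,v in r.get_calibration(n).items()})
E
```

```text
pics
{'clock': 0.0, 'qpos': array([-2.40637240e-03,  3.53686455e-01,  1.63413725e+00, -2.17459566e-05,
        1.15520915e+00, -2.42949043e-03]), 'qvel': array([-7.91419040e-04, -1.05053325e-03, -5.92467872e-04,  3.18109773e-04,
        6.21075922e-04,  6.73490892e-05]), 'joint_efforts': array([-2.03471049e-03, -6.05236173e+01, -3.42063046e+01, -2.62302356e-04,
        9.48130677e-03,  3.61521288e-06]), 'eef_pos': array([ 6.24471291e+02, -1.01497629e-02,  1.99236464e+02]), 'tcp_rot': array([-3.13021783,  1.56935599, -3.13018592]), 'contact_force': array([ 0.16093171, -0.11935364,  0.15424828]), 'wrist_torque': array([0.03206943, 0.00381384, 0.01367353]), 'opening': 0.9966882588075258}
18.700000000000003
scene {'mtx': [[453.025, 0.0, 261.345], [0.0, 453.025, 186.991], [0.0, 0.0, 1.0]], 'dist': [-0.088, 0.0, 0.0, 0.0, 0.0], 'position': [1355.323, 488.145, 811.068], 'rotation': [-2.176, -0.019, 2.152]}
side {'mtx': [[494.404, 0.0, 261.791], [0.0, 494.404, 189.48], [0.0, 0.0, 1.0]], 'dist': [0.033, 0.0, 0.0, 0.0, 0.0], 'position': [128.498, -1064.249, 819.552], 'rotation': [-2.172, 0.016, -0.328]}
wrist {'mtx': [[290.838, 0.0, 255.599], [0.0, 290.838, 188.245], [0.0, 0.0, 1.0]], 'dist': [-0.077, 0.0, 0.0, 0.0, 0.0], 'mount': [[-0.001, -0.292, 0.956, -175.085], [0.001, -0.956, -0.292, 75.536], [1.0, 0.0, 0.001, -0.061], [0.0, 0.0, 0.0, 1.0]]}
```

View pics/scene0.png

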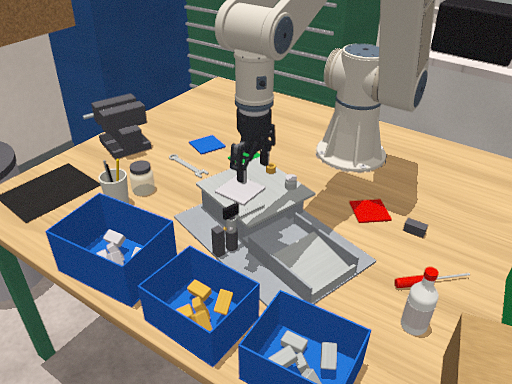

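View pics/side0.png

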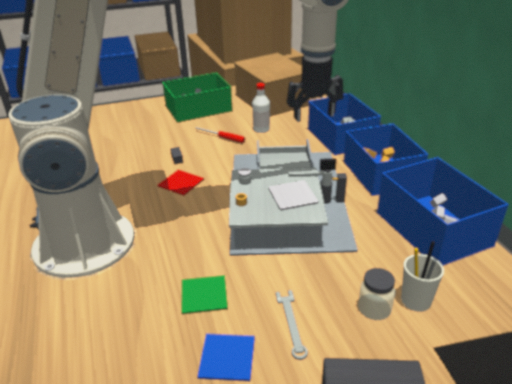

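View pics/wrist0.png

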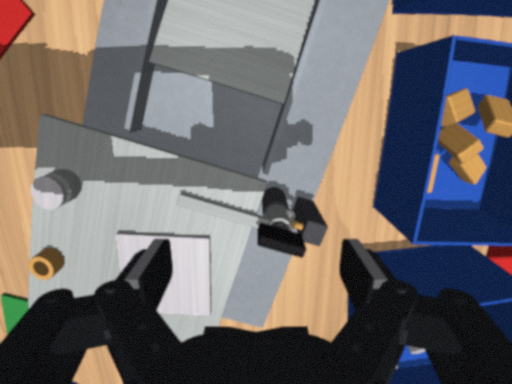

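Look-alikes of the plate: green square (side 204,294), red square (side 181,182) and blue square (side 227,356), all flat on the bench. The bare aluminium plate is on the ledge (side 293,194; scene 240,190; wrist 170,270). I'm choosing the aluminium one. Next: a close crop to check it, and 3D positions.

```bash
cat > h.py <<'E'
from rig import r
import numpy as np, cv2
from scipy.spatial.transform import Rotation as R
def tcp(s=None):
    s=s or r.sense(); T=np.eye(4); T[:3,:3]=R.from_euler('xyz',s['tcp_rot']).as_matrix(); T[:3,3]=s['eef_pos']; return T
def campose(n):
    c=r.get_calibration(n)
    if n=='wrist': return tcp()@np.array(c['mount'])
    T=np.eye(4); T[:3,3]=c['position']; rot=np.array(c['rotation'])
    T[:3,:3]=rot if rot.shape==(3,3) else (R.from_rotvec(rot).as_matrix())
    return T
def cloud(n,save=None):
    T=campose(n); c=r.get_calibration(n); p,d=r.grab_frame(n)
    if save: cv2.imwrite(save,p[:,:,::-1])
    h,w=d.shape; uv=np.stack(np.meshgrid(np.arange(w),np.arange(h)),-1).reshape(-1,1,2).astype(np.float32)
    xy=cv2.undistortPoints(uv,np.array(c['mtx']),np.array(c['dist'])).reshape(h,w,2)
    P=np.dstack([xy*d[...,None],d])@T[:3,:3].T+T[:3,3]
    P[d<=0]=np.nan
    return p,P
def project(n,P,T=None):
    c=r.get_calibration(n); T=campose(n) if T is None else T
    Q=(np.atleast_2d(P)-T[:3,3])@T[:3,:3]
    return cv2.projectPoints(Q,np.zeros(3),np.zeros(3),np.array(c['mtx']),np.array(c['dist']))[0].reshape(-1,2)
E
python3 - <<'E'
from h import *
np.set_printoptions(precision=1,suppress=True)
print(tcp())
p,P=cloud('wrist','pics/w1.png'); np.savez('w1.npz',p=p,P=P)
for n,(u,v) in dict(plate=(190,260),plate2=(150,245),ledge=(80,150),ledge2=(90,280),knob=(282,237),post=(275,205),arm=(215,207),tin=(50,188),bush=(40,268),ramp=(240,40),groove=(185,100),bench=(350,180)).items(): print(n,P[v,u],p[v,u])
for cam in ['scene','side']:
    p,P=cloud(cam); np.savez(cam+'1.npz',p=p,P=P)
    for uv in ([(240,190),(231,212),(219,240),(310,245),(272,170)] if cam=='scene' else [(293,194),(260,220),(327,165),(340,187)]): print(cam,uv,P[uv[1],uv[0]])
img=cv2.imread('pics/w1.png'); cv2.imwrite('pics/w1c.png',cv2.resize(img[80:330,0:360],None,fx=2.2,fy=2.2,interpolation=2))
E
```

```text
[[ -0.    0.    1.  624.6]
 [  0.    1.   -0.   -0. ]
 [ -1.    0.   -0.  199.4]
 [  0.    0.    0.    1. ]]
plate [554.5 -88.2 101.8] [221 217 220]
plate2 [576.1  11.9 255.8] [106 105 108]
ledge [448.8  29.6  93.6] [109 113 111]
ledge2 [ 432.5 -121.7   94.1] [182 187 184]
knob [648.8 -44.6 134. ] [17 15 16]
post [646.3 -37.1  69.9] [68 67 68]
arm [584.3 -26.5 104.3] [188 193 191]
tin [434.3   0.2 127.8] [124 118 124]
bush [384.5 -99.2 107.3] [88 66 37]
ramp [607.8 138.3  36.4] [188 194 190]
groove [543.4  76.   28.8] [165 172 179]
bench [751.  -26.7   2. ] [222 179 132]
scene (240, 190) [118.4 536.3 857.5]
scene (231, 212) [241.5 476.1 871.2]
scene (219, 240) [228.  404.8 896.9]
scene (310, 245) [203.7 405.3 667.6]
scene (272, 170) [ 43.8 603.4 771.5]
side (293, 194) [507.7 -77.4 137.3]
side (260, 220) [ 415.4 -163.6  111.2]
side (327, 165) [604.4   2.8 187.4]
side (340, 187) [655.7 -12.9 133.2]
```

View pics/w1c.png

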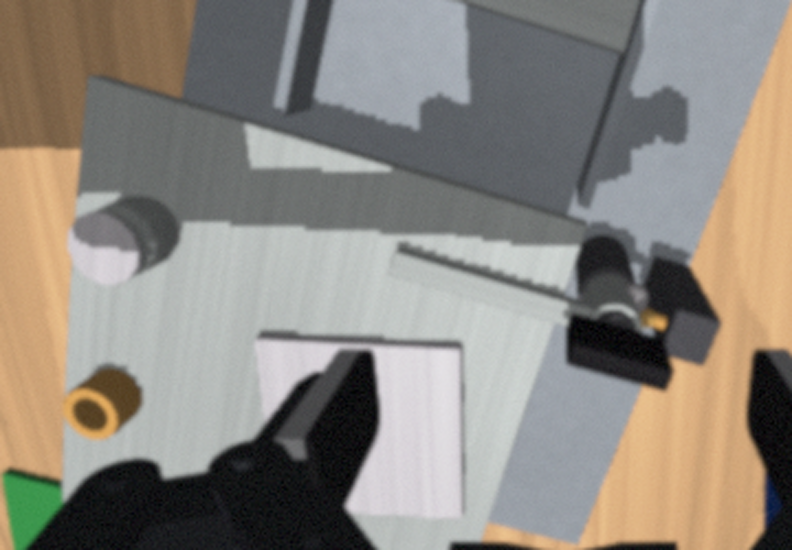

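The crop confirms it: a plain aluminium plate, plain face up, at crop (400,430). The tin is at (110,240), the bush at (95,405), the black knob bar at (620,350), and the arm runs left from the knob. The scene and side rotations look like rpy rather than rotation vectors, so I'll fix that and fit the stand.

```bash
sed -i "s/R.from_rotvec(rot).as_matrix()/R.from_euler('xyz',rot).as_matrix()/" h.py
python3 - <<'E'
from h import *
np.set_printoptions(precision=2,suppress=True)
C=[]
for cam in ['scene','side']:
    p,P=cloud(cam); np.savez(cam+'1.npz',p=p,P=P)
    for uv in ([(240,190),(231,212),(219,240),(310,245),(272,170)] if cam=='scene' else [(293,194),(260,220),(327,165),(340,187)]): print(cam,uv,P[uv[1],uv[0]])
    C.append(P)
w=np.load('w1.npz')['P']; C.append(w)
for i,P in enumerate(C):
    m=(np.abs(P[...,2]-93.5)<4)&(P[...,0]>330)&(P[...,0]<720)&(P[...,1]>-300)&(P[...,1]<120)
    m=cv2.morphologyEx(m.astype(np.uint8),cv2.MORPH_OPEN,np.ones((3,3)))>0
    n,lab,st,_=cv2.connectedComponentsWithStats(m.astype(np.uint8)); k=1+np.argmax(st[1:,4])
    Q=P[lab==k]; print(i,len(Q),Q[:,2].mean(), cv2.minAreaRect(Q[:,:2].astype(np.float32)), cv2.boxPoints(cv2.minAreaRect(Q[:,:2].astype(np.float32))))
# wrist plate
m=(np.abs(w[...,2]-102)<4)&(w[...,0]>460)&(w[...,0]<620)&(w[...,1]<-45)
Q=w[m]; print('plate',len(Q),Q[:,2].mean(),cv2.minAreaRect(Q[:,:2].astype(np.float32)))
S=C[1]; m=(np.abs(S[...,2]-102)<4)&(S[...,0]>460)&(S[...,0]<620)&(S[...,1]<-45)
Q=S[m]; print('plate',len(Q),Q[:,2].mean(),cv2.minAreaRect(Q[:,:2].astype(np.float32)))
m=(w[...,2]>115)&(w[...,2]<150)&(w[...,0]>600)&(w[...,0]<720)&(np.abs(w[...,1]+40)<40)
Q=w[m]; print('knob',len(Q),Q[:,2].max(),cv2.minAreaRect(Q[:,:2].astype(np.float32)))
E
```

```text
scene (240, 190) [ 533.75 -105.24  100.3 ]
scene (231, 212) [651.51 -48.14 124.73]
scene (219, 240) [695.31 -54.35  61.84]
scene (310, 245) [558.96 130.69  38.6 ]
scene (272, 170) [401.54 -85.38 103.3 ]
side (293, 194) [ 523.87 -113.65   99.91]
side (260, 220) [ 413.29 -179.38   94.16]
side (327, 165) [643.8  -55.11 126.72]
side (340, 187) [676.76 -76.29  61.83]
0 2054 92.481206302876 ((489.8048095703125, -84.04457092285156), (241.7354278564453, 240.3390350341797), 72.64631652832031) [[ 339.05 -163.57]
 [ 568.45 -235.25]
 [ 640.56   -4.52]
 [ 411.16   67.16]]
1 3367 92.69037191749021 ((484.6087341308594, -88.07148742675781), (254.39537048339844, 234.19410705566406), 73.46617126464844) [[ 336.16 -176.69]
 [ 560.67 -243.33]
 [ 633.06    0.54]
 [ 408.55   67.19]]
2 24526 93.99127954797672 ((488.13623046875, -81.58042907714844), (238.52706909179688, 235.907958984375), 72.69296264648438) [[ 340.04 -160.35]
 [ 565.27 -230.53]
 [ 636.23   -2.81]
 [ 411.     67.37]]
plate 4241 101.83865612365435 ((549.4391479492188, -107.5390853881836), (149.5155792236328, 112.2950439453125), 5.019481658935547)
plate 902 100.6861587602841 ((545.2938842773438, -104.56067657470703), (121.8474349975586, 146.77633666992188), 88.83042907714844)
knob 1098 146.11960983419212 ((647.4789428710938, -49.23553466796875), (11.730001449584961, 43.98360824584961), 73.74567413330078)
```

Call:
jog_arm:
  series:
    - [0,0,0,0,-2.45,1.13,0.5]
    - [0,0,0,0,-2.45,1.13,0.5]
    - [-8.08,0,0,0,0,0,0.5]
    - [-8.08,0,0,0,0,0,0.5]
    - [-8.08,0,0,0,0,0,0.5]
    - [-8.08,0,0,0,0,0,0.5]
    - [-8.08,0,0,0,0,0,0.5]
    - [-8.08,0,0,0,0,0,0.5]
    - [-8.08,0,0,0,0,0,0.5]
    - [-8.08,0,0,0,0,0,0.5]
    - [-8.08,0,0,0,0,0,0.5]
    - [0,0,0,2,0,0,0.5]
    - [0,0,0,1,0,0,0.5]
    - [0,0,0,0,0,0,0.5]
    - [0,0,0,0,0,0,0.5]

```text
clock: 1.9
eef_pos: [647.6, -49.0, 170.0]
tcp_rot: [1.709, 1.57, 2.978]
contact_force: [-0.2, -0.5, 0.2]
opening: 0.502
```

```bash
python3 - <<'E'
from h import *
np.set_printoptions(precision=2,suppress=True)
print(tcp())
p,P=cloud('wrist','pics/w2.png')
np.savez('w2.npz',p=p,P=P)
m=(P[...,2]>118)&(P[...,2]<150)&(np.hypot(P[...,0]-647,P[...,1]+49)<40)&(p.max(2)<60)
Q=P[m]; print(len(Q),cv2.minAreaRect(Q[:,:2].astype(np.float32)),Q[:,2].min(),Q[:,2].max())
E
```

```text
[[ -0.    -0.95   0.3  647.59]
 [  0.     0.3    0.95 -49.  ]
 [ -1.     0.    -0.   170.01]
 [  0.     0.     0.     1.  ]]
896 ((647.6123657226562, -49.557228088378906), (10.979738235473633, 44.11214828491211), 72.86180114746094) 118.36900290061385 146.4607634290105
```

View pics/w2.png

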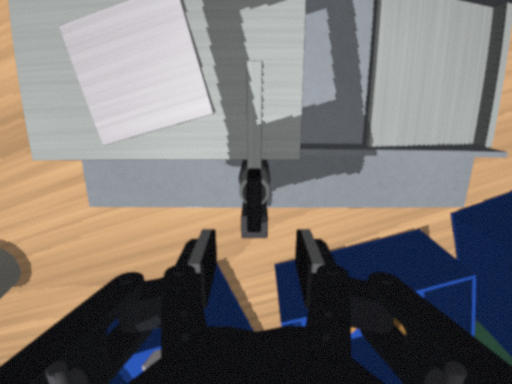

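The knob bar (255,190) lies midway between the fingers and along the jaws' faces. Its measured size of 11 x 44 mm matches the description. Next: descend and grip.

Call:
jog_arm:
  series:
    - [0,0,0,2,0,0,0.5]
    - [0,0,0,2,0,0,0.5]
    - [0,0,0,1,0,0,0.5]
    - [0,0,0,0.8,0,0,0.5]
    - [0,0,0,0,0,0,0.5]
    - [0,0,0,0,0,0,0]
    - [0,0,0,0,0,0,0]
    - [0,0,0,0,0,0,0]
    - [0,0,0,0,0,0,0]
    - [0,0,0,0,0,0,0]
  force: 50

```text
clock: 2.95
eef_pos: [647.7, -49.0, 112.3]
tcp_rot: [-1.324, 1.57, -0.055]
contact_force: [0.1, -0.6, -0.7]
opening: -0.004
```

```bash
python3 - <<'E'
from h import *
np.set_printoptions(precision=2,suppress=True)
d=np.load('w2.npz'); p,P=d['p'],d['P']
m=((P[...,2]>98.2)&(P[...,2]<106)&(p.min(2)>190)).astype(np.uint8)
m[:,225:]=0
m=cv2.morphologyEx(m,cv2.MORPH_OPEN,np.ones((5,5)))
n,lab,st,_=cv2.connectedComponentsWithStats(m); k=1+np.argmax(st[1:,4]); m=lab==k
Q=P[m]; print(st[k],Q[:,2].mean(),cv2.minAreaRect(Q[:,:2].astype(np.float32)),cv2.boxPoints(cv2.minAreaRect(Q[:,:2].astype(np.float32))))
a=np.deg2rad(-17.25)
# edges fit from wrist1/2 for ledge
o=np.array([559.,21.]); M=np.array([[np.cos(a),np.sin(a)],[-np.sin(a),np.cos(a)]])
print('stand',(cv2.boxPoints(cv2.minAreaRect(Q[:,:2].astype(np.float32)))-o)@M.T, (Q[:,:2].mean(0)-o)@M.T)
E
```

```text
[   62     0   149   144 14810] 102.07573086450651 ((524.0587768554688, -109.85440063476562), (99.36112213134766, 99.09563446044922), 87.11859130859375) [[ 472.08 -156.98]
 [ 571.05 -161.96]
 [ 576.04  -62.73]
 [ 477.07  -57.75]]
stand [[ -30.24 -195.75]
 [  65.76 -171.16]
 [  41.1   -74.91]
 [ -54.89  -99.5 ]] [   5.32 -134.14]
```

The opening reads 0, but an 11 mm bar should stop the fingers at about 0.13. I'll look.

```bash
python3 - <<'E'
from h import *
p,P=cloud('side','pics/s2.png')
cv2.imwrite('pics/s2c.png',cv2.resize(p[100:240,220:380,::-1],None,fx=4,fy=4,interpolation=2))
p,P=cloud('scene','pics/c2.png')
cv2.imwrite('pics/c2c.png',cv2.resize(p[130:280,160:320,::-1],None,fx=4,fy=4,interpolation=2))
print(r.sense())
E
```

```text
{'clock': 3.05, 'qpos': array([-7.78305785e-02,  4.78753710e-01,  1.65204220e+00, -9.75941785e-06,
        1.01063214e+00, -1.34701406e+00]), 'qvel': array([-0.00012405,  0.00128197, -0.00029909, -0.00059974, -0.00086478,
        0.00063038]), 'joint_efforts': array([-1.36719956e-05, -6.60648751e+01, -3.10157812e+01, -3.86822410e-05,
        6.48282298e-05,  1.01139306e-04]), 'eef_pos': array([647.64423084, -49.00710009, 112.09877598]), 'tcp_rot': array([-1.39720623,  1.57063152, -0.12801756]), 'contact_force': array([-0.06647234, -0.19748357,  0.75977295]), 'wrist_torque': array([-0.04356266,  0.02518639, -0.02162077]), 'opening': 0.0006726113727417606}
```

View pics/s2c.png

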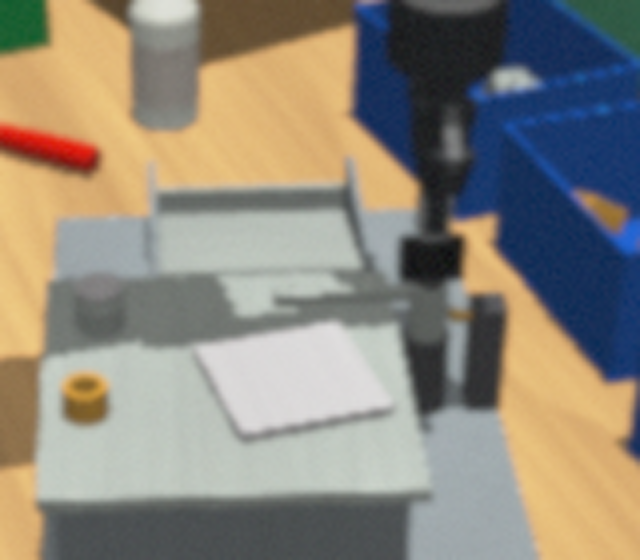

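View pics/c2c.png

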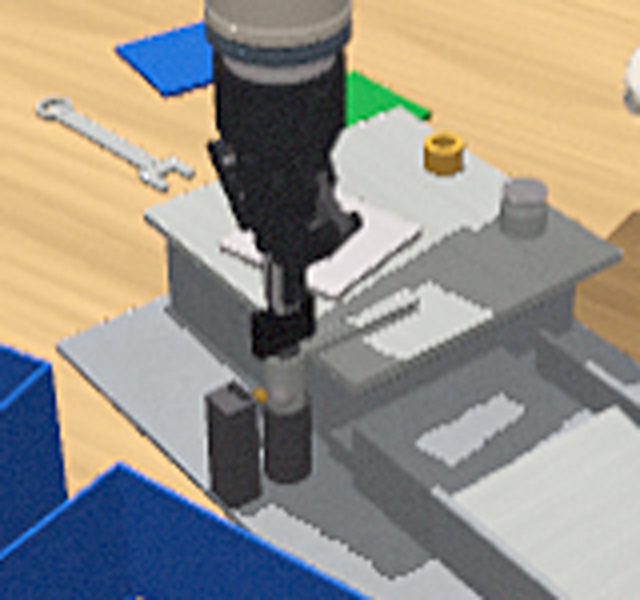

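```bash
python3 - <<'E'
from h import *
np.set_printoptions(precision=1,suppress=True)
print(project('scene',[647.6,-49,112]),project('scene',[647.6,-49,143]),project('side',[647.6,-49,112]),project('side',[647.6,-49,143]))
for cam,cols,rows in [('scene',[228,230,232,234],range(190,222,2)),('side',[326,328,330],range(140,176,2))]:
    p,P=cloud(cam)
    for c in cols:
        print(cam,c,[(v,P[v,c].round(0).tolist(),int(p[v,c].max())) for v in rows])
p,P=cloud('wrist','pics/w3.png')
E
```

```text
[[231.8 215.1]] [[231.5 205.2]] [[327.  168.3]] [[327.7 158.4]]
scene 228 [(190, [660.0, -49.0, 196.0], 34), (192, [661.0, -49.0, 190.0], 34), (194, [663.0, -47.0, 187.0], 29), (196, [662.0, -48.0, 179.0], 108), (198, [658.0, -51.0, 170.0], 124), (200, [662.0, -48.0, 168.0], 121), (202, [661.0, -49.0, 161.0], 123), (204, [662.0, -48.0, 156.0], 120), (206, [660.0, -51.0, 147.0], 102), (208, [661.0, -50.0, 142.0], 38), (210, [661.0, -50.0, 136.0], 19), (212, [664.0, -48.0, 133.0], 24), (214, [662.0, -49.0, 125.0], 28), (216, [660.0, -51.0, 116.0], 28), (218, [659.0, -52.0, 109.0], 26), (220, [663.0, -49.0, 107.0], 135)]
scene 230 [(190, [664.0, -40.0, 201.0], 39), (192, [666.0, -39.0, 197.0], 38), (194, [664.0, -40.0, 190.0], 32), (196, [656.0, -47.0, 176.0], 64), (198, [659.0, -44.0, 174.0], 78), (200, [656.0, -47.0, 165.0], 72), (202, [656.0, -47.0, 159.0], 71), (204, [659.0, -45.0, 155.0], 85), (206, [657.0, -46.0, 148.0], 109), (208, [655.0, -48.0, 139.0], 93), (210, [654.0, -49.0, 132.0], 25), (212, [656.0, -48.0, 128.0], 37), (214, [655.0, -49.0, 120.0], 11), (216, [654.0, -49.0,
[... 2362 characters left out ...]
.0], 48), (172, [644.0, -64.0, 110.0], 75), (174, [644.0, -63.0, 103.0], 96)]
side 330 [(140, [623.0, -102.0, 230.0], 51), (142, [625.0, -99.0, 223.0], 40), (144, [627.0, -96.0, 215.0], 33), (146, [637.0, -77.0, 197.0], 36), (148, [637.0, -79.0, 193.0], 36), (150, [645.0, -63.0, 177.0], 31), (152, [645.0, -65.0, 172.0], 42), (154, [646.0, -64.0, 165.0], 46), (156, [646.0, -65.0, 159.0], 49), (158, [648.0, -62.0, 152.0], 60), (160, [653.0, -53.0, 139.0], 55), (162, [651.0, -58.0, 136.0], 21), (164, [651.0, -58.0, 130.0], 30), (166, [652.0, -57.0, 123.0], 25), (168, [653.0, -55.0, 115.0], 31), (170, [650.0, -63.0, 114.0], 63), (172, [652.0, -60.0, 106.0], 95), (174, [653.0, -58.0, 98.0], 100)]
```

View pics/w3.png

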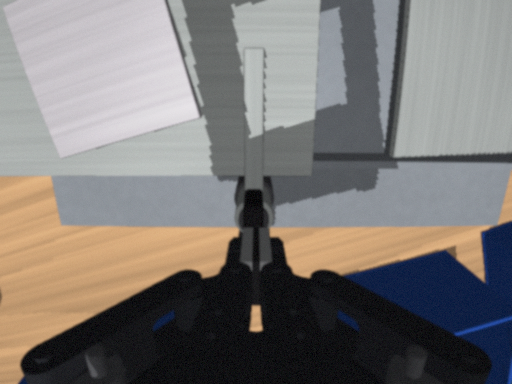

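```bash
python3 - <<'E'
from h import *
np.set_printoptions(precision=1,suppress=True)
p,P=cloud('wrist'); T=tcp(); print(T[:3,3])
Q=(P-T[:3,3])@T[:3,:3]
for v in range(196,262,4): print(v,[Q[v,u].round(0).tolist()+[int(p[v,u].max())] for u in (240,246,255,264,270)])
w=np.load('w2.npz')
E
```

```text
[647.6 -49.  112. ]
196 [[25.0, 8.0, -10.0, 66], [-15.0, 21.0, -5.0, 14], [-16.0, 22.0, 1.0, 5], [18.0, 10.0, 7.0, 62], [44.0, 1.0, 12.0, 55]]
200 [[14.0, 9.0, -10.0, 69], [-24.0, 22.0, -4.0, 12], [-23.0, 22.0, 1.0, 16], [8.0, 11.0, 7.0, 69], [26.0, 4.0, 11.0, 58]]
204 [[4.0, 9.0, -9.0, 89], [-30.0, 22.0, -4.0, 13], [-30.0, 22.0, 1.0, 18], [4.0, 9.0, 6.0, 98], [14.0, 6.0, 11.0, 63]]
208 [[4.0, 7.0, -9.0, 106], [-32.0, 20.0, -4.0, 17], [-32.0, 20.0, 1.0, 16], [3.0, 7.0, 6.0, 73], [5.0, 6.0, 10.0, 92]]
212 [[1.0, 5.0, -9.0, 71], [-32.0, 18.0, -4.0, 22], [-32.0, 18.0, 1.0, 20], [-2.0, 6.0, 6.0, 40], [3.0, 4.0, 10.0, 107]]
216 [[-1.0, 3.0, -9.0, 52], [-32.0, 16.0, -4.0, 27], [-33.0, 16.0, 1.0, 21], [-1.0, 3.0, 6.0, 43], [3.0, 1.0, 10.0, 107]]
220 [[-3.0, 1.0, -9.0, 46], [-32.0, 13.0, -4.0, 19], [-31.0, 13.0, 1.0, 18], [-2.0, 0.0, 6.0, 35], [4.0, -2.0, 11.0, 103]]
224 [[-2.0, -2.0, -9.0, 47], [-32.0, 11.0, -4.0, 23], [-32.0, 11.0, 1.0, 26], [-1.0, -3.0, 6.0, 39], [4.0, -5.0, 11.0, 108]]
228 [[4.0, -8.0, -10.0, 93], [-36.0, 11.0, -4.0, 62], [-37.0, 11.0, 1.0, 19], [-38.0, 11.0, 5.0, 64], [
[... 343 characters left out ...]
-50.0, 11.0, 1.0, 10], [-51.0, 11.0, 5.0, 67], [-42.0, 7.0, 8.0, 42]]
244 [[-47.0, 7.0, -7.0, 30], [-54.0, 11.0, -4.0, 67], [-56.0, 12.0, 1.0, 18], [-55.0, 11.0, 5.0, 69], [-47.0, 7.0, 8.0, 44]]
248 [[-51.0, 7.0, -7.0, 37], [-58.0, 11.0, -3.0, 66], [-58.0, 11.0, 1.0, 14], [-58.0, 11.0, 5.0, 70], [-57.0, 11.0, 7.0, 56]]
252 [[-56.0, 8.0, -6.0, 42], [-62.0, 11.0, -3.0, 68], [-62.0, 11.0, 1.0, 18], [-62.0, 11.0, 5.0, 66], [-64.0, 12.0, 7.0, 60]]
256 [[-65.0, 11.0, -6.0, 46], [-65.0, 11.0, -3.0, 68], [-67.0, 12.0, 1.0, 16], [-66.0, 11.0, 4.0, 71], [-66.0, 11.0, 7.0, 63]]
260 [[-69.0, 11.0, -6.0, 54], [-69.0, 11.0, -3.0, 76], [-69.0, 11.0, 1.0, 19], [-68.0, 11.0, 4.0, 73], [-70.0, 12.0, 7.0, 64]]
```

Both cameras' depth puts the fingertips at about z 148–150, just above the bar top (144), and the fingers have shut fully on nothing. So the real finger ends stand roughly 36 mm behind the reported TCP. I'll raise a little and measure the tip properly.

Call:
jog_arm:
  series:
    - [0,0,0,-3,0,0,0]
    - [0,0,0,-3,0,0,0]
    - [0,0,0,0,0,0,0]

```text
clock: 3.55
eef_pos: [650.3, -49.2, 176.4]
tcp_rot: [-1.344, 1.564, -0.075]
contact_force: [0.3, 0.4, 1.1]
opening: -0.0
```

```bash
python3 - <<'E'
from h import *
np.set_printoptions(precision=1,suppress=True)
T=tcp(); print(T[:3,3],r.sense()['opening'])
p,P=cloud('wrist','pics/w4.png')
Q=(P-T[:3,3])@T[:3,:3]
m=(np.abs(Q[...,2])<20)&(np.abs(Q[...,1])<20)&(Q[...,0]<20)
print('wrist tip',np.percentile(Q[m][:,0],[90,98,99,100]), m.sum())
for n in('scene','side'):
    p,P=cloud(n,f'pics/{n}4.png'); Q=(P-T[:3,3])@T[:3,:3]
    m=(np.abs(Q[...,2])<20)&(np.abs(Q[...,1])<25)&(Q[...,0]<50)&(Q[...,0]>-80)
    print(n,np.histogram(Q[m][:,0],bins=np.arange(-80,51,5)))
E
```

```text
[650.3 -49.2 176.4] -0.0002712516916705848
wrist tip [-69.1 -45.  -41.5 -35.9] 16180
scene (array([22, 17, 11, 18, 20, 21, 17, 21, 16, 11,  1,  0,  0,  0,  0,  0,  0,
        0,  0,  0,  0,  0, 32, 43, 22, 28]), array([-80, -75, -70, -65, -60, -55, -50, -45, -40, -35, -30, -25, -20,
       -15, -10,  -5,   0,   5,  10,  15,  20,  25,  30,  35,  40,  45,
        50]))
side (array([ 4,  5,  3, 12, 17, 20, 15, 13, 18,  8,  8,  0,  0,  0,  0,  0,  0,
        0,  0,  0,  0,  2, 31, 29, 27, 28]), array([-80, -75, -70, -65, -60, -55, -50, -45, -40, -35, -30, -25, -20,
       -15, -10,  -5,   0,   5,  10,  15,  20,  25,  30,  35,  40,  45,
        50]))
```

View pics/w4.png

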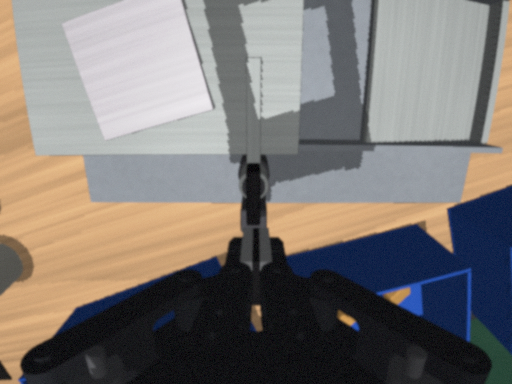

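The tip is consistently about 33 mm behind the reported TCP (wrist, scene and side all agree). I'll use that offset: a tip at z ≈ 116 means a TCP reading of about 83.

Call:
jog_arm:
  series:
    - [0,0,0,0,0,0,0.5]
    - [0,0,0,0,0,0,0.5]
    - [0,0,0,0,0,0,0.5]
    - [0,0,0,2,0,0,0.5]
    - [0,0,0,2,0,0,0.5]
    - [0,0,0,2,0,0,0.5]
    - [0,0,0,1.2,0,0,0.5]
    - [0,0,0,0.9,0,0,0.5]
    - [0,0,0,0,0,0,0.5]
    - [0,0,0,0.4,0,0,0.5]
    - [0,0,0,0.4,0,0,0.5]
    - [0,0,0,0,0,0,0.5]

```text
clock: 4.9
eef_pos: [647.6, -49.0, 83.0]
tcp_rot: [-0.933, 1.571, 0.336]
contact_force: [0.3, -0.8, 0.9]
opening: 0.501
```

Call:
jog_arm:
  series:
    - [0,0,0,0,0,0,0]
    - [0,0,0,0,0,0,0]
    - [0,0,0,0,0,0,0]
    - [0,0,0,0,0,0,0]
    - [0,0,0,0,0,0,0]
  force: 50

```text
clock: 5.4
eef_pos: [647.4, -50.3, 83.5]
tcp_rot: [-2.921, 1.569, -1.652]
contact_force: [-2.0, -6.6, 4.1]
opening: 0.118
```

Gripped on the bar (opening 0.118, about 10 mm). The tool was pulled about 1 mm along the jaw axis, so I'll follow that, then turn clockwise 80°.

Call:
jog_arm:
  series:
    - [0,0,0,0,0,-0.1,0]
    - [5,0,0,0,0,0,0]
    - [5,0,0,0,0,0,0]
    - [5,0,0,0,0,0,0]
    - [5,0,0,0,0,0,0]
    - [5,0,0,0,0,0,0]
    - [5,0,0,0,0,0,0]
    - [5,0,0,0,0,0,0]
    - [5,0,0,0,0,0,0]
    - [5,0,0,0,0,0,0]
    - [5,0,0,0,0,0,0]
    - [5,0,0,0,0,0,0]
    - [5,0,0,0,0,0,0]
    - [5,0,0,0,0,0,0]
    - [5,0,0,0,0,0,0]
    - [5,0,0,0,0,0,0]
    - [4,0,0,0,0,0,0]
    - [0,0,0,0,0,0,0]
    - [0,0,0,0,0,0,0]

```text
clock: 7.3
eef_pos: [647.8, -50.2, 83.5]
tcp_rot: [-0.258, 1.57, -0.365]
contact_force: [-0.1, -2.4, 6.1]
opening: 0.125
```

```bash
python3 - <<'E'
from h import *
np.set_printoptions(precision=2,suppress=True)
print(tcp(),r.sense()['contact_force'],r.sense()['wrist_torque'],r.sense()['opening'])
p,P=cloud('side','pics/s5.png')
cv2.imwrite('pics/s5c.png',cv2.resize(p[100:240,220:380,::-1],None,fx=4,fy=4,interpolation=2))
E
```

```text
[[  0.     0.11   0.99 647.79]
 [ -0.     0.99  -0.11 -50.24]
 [ -1.    -0.     0.    83.54]
 [  0.     0.     0.     1.  ]] [-0.05 -2.38  6.09] [-0.47 -0.03 -0.1 ] 0.12502604440804613
```

View pics/s5c.png

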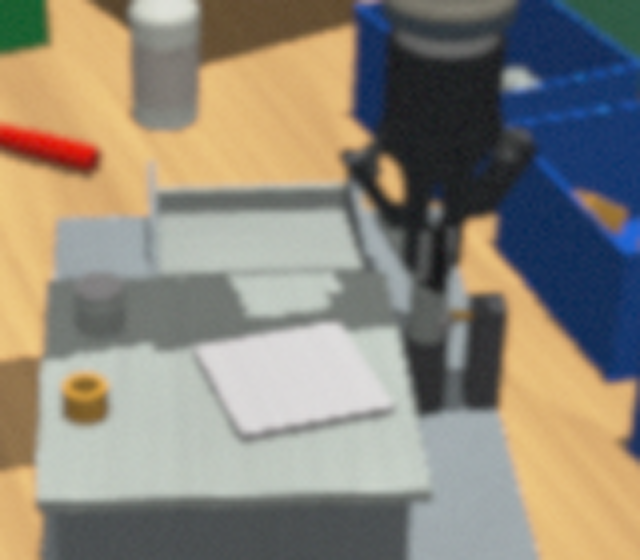

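The arm has swung off the ledge and the plate hasn't moved. I'll release, lift and square the tool to the stand.

Call:
jog_arm:
  series:
    - [0,0,0,0,0,0,0.4]
    - [0,0,0,0,0,0,0.4]
    - [0,0,0,0,0,0,0.4]
    - [0,0,0,-2,0,0,0.4]
    - [0,0,0,-2,0,0,0.4]
    - [0,0,0,-3,0,0,0.4]
    - [0,0,0,-3,0,0,1]
    - [5.4,0,0,0,0,0,1]
    - [5.5,0,0,0,0,0,1]
    - [0,0,0,0,0,-3.3,1]
    - [0,0,0,0,0,-3.3,1]
    - [0,0,0,0,0,-3.4,1]
    - [0,0,0,0,-3,0,1]
    - [0,0,0,0,-3,0,1]
    - [0,0,0,0,0,0,1]
    - [0,0,0,0,0,0,1]

```text
clock: 8.95
eef_pos: [534.0, -77.8, 183.0]
tcp_rot: [1.597, 1.57, 1.296]
contact_force: [-0.1, 0.4, -1.0]
opening: 0.998
```

```bash
python3 - <<'E'
from h import *
np.set_printoptions(precision=2,suppress=True)
T=tcp();print(T)
p,P=cloud('wrist','pics/w6.png'); np.savez('w6.npz',p=p,P=P,T=T)
Q=(P-T[:3,3])@T[:3,:3]
m=(np.abs(Q[...,2])<62)&(np.abs(Q[...,1])<14)&(Q[...,0]<20)&(p.max(2)<130)
print('tip',np.percentile(Q[m][:,0],[90,98,99,99.5,100]))
for n in('scene','side'):
    p,P=cloud(n,f'pics/{n}6.png'); Q=(P-T[:3,3])@T[:3,:3]
    for s in (1,-1):
        m=(np.abs(Q[...,2]*s-50)<15)&(np.abs(Q[...,1])<15)&(Q[...,0]<40)&(Q[...,0]>-90)
        print(n,s,np.histogram(Q[m][:,0],bins=np.arange(-90,41,5))[0], np.percentile(Q[m][:,2],[2,98]) if m.any() else 0)
E
```

```text
[[  0.     0.3    0.96 534.01]
 [  0.     0.96  -0.3  -77.85]
 [ -1.     0.    -0.   183.01]
 [  0.     0.     0.     1.  ]]
tip [-68.25 -52.67 -50.05 -48.17 -44.98]
scene 1 [16 10 12 12 14 14 12 17  8  4  0  0  0  0  0  0  0  0  0  0  0  0  0  0
  0  0] [44.03 59.93]
scene -1 [15 13 15 13 13 15 16 11 13  5  0  0  0  0  0  0  0  0  0  0  0  0  0  0
  0  0] [-59.77 -38.34]
side 1 [12 10 13 11 11  9 13  9  4  0  0  0  0  0  0  0  0  0  0  0  0  0  0  0
  0  0] [41.48 57.95]
side -1 [14  7 10 11 11 11  9  8  3  0  0  0  0  0  0  0  0  0  0  0  0  0  0  0
  0  0] [-60.73 -45.62]
```

View pics/w6.png

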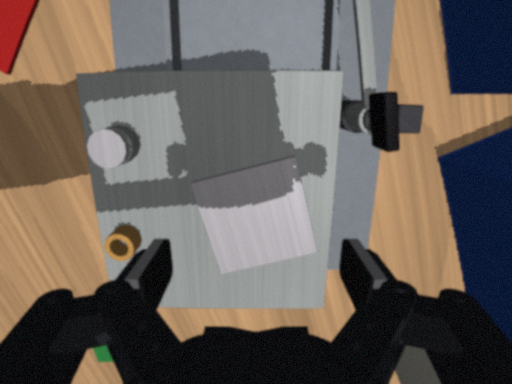

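View pics/scene6.png

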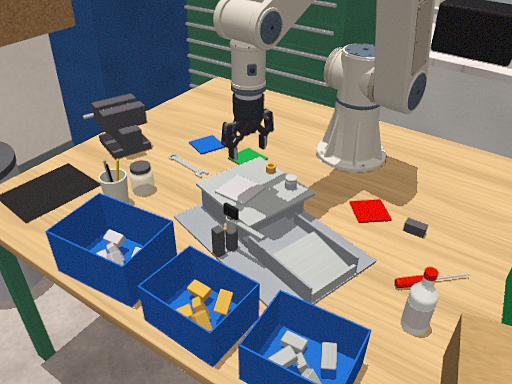

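The view shows the stop arm pointing along +y (360,40), with the bar at (384,120). The plate is at (255,215), the tin at (107,148) and the bush at (122,243), both undisturbed. With the gripper open, the finger tips sit about 46 mm behind the reported TCP. Refining stand and plate poses from this view.

```bash
python3 - <<'E'
from h import *
np.set_printoptions(precision=2,suppress=True)
d=np.load('w6.npz'); p,P,T=d['p'],d['P'],d['T']
z=P[...,2]
m=((np.abs(z-94)<4)).astype(np.uint8); m[300:]=0
m=cv2.morphologyEx(m,cv2.MORPH_OPEN,np.ones((5,5)))
# edges: drop edge (top), left, right sampled in pixel rows
top=np.array([P[np.where(m[:200,u])[0][0],u,:2] for u in range(100,330,5)])
def line(Q):
    vx,vy,x0,y0=cv2.fitLine(Q.astype(np.float32),cv2.DIST_HUBER,0,0.01,0.01).ravel(); return np.degrees(np.arctan2(vy,vx)),np.array([x0,y0])
print('top',line(top))
L=np.array([P[v,np.where(m[v])[0][0],:2] for v in range(85,225,5)]);print('left',line(L))
Rr=np.array([P[v,np.where(m[v,:345])[0][-1],:2] for v in range(85,240,5)]);print('right',line(Rr))
a=np.deg2rad(line(top)[0]); 
if abs(a)>1.57: a-=np.pi*np.sign(a)
ex=np.array([np.cos(a),np.sin(a)]); ey=np.array([-ex[1],ex[0]])
y0=line(top)[1]@ey; xl=line(L)[1]@ex; xr=line(Rr)[1]@ex
print('widths',xr-xl,'angle',np.degrees(a)); o=ex*((xl+155+xr-80)/2)+ey*y0; print('origin',o)
K=P[(z>135)&(z<150)&(p.max(2)<60)&(P[...,0]>600)&(P[...,0]<700)&(P[...,1]>-90)]
print('knob',cv2.minAreaRect(K[:,:2].astype(np.float32)))
M=np.array([ex,ey]); print('knob stand',M@(np.array(cv2.minAreaRect(K[:,:2].astype(np.float32))[0])-o))
m=((z>98.3)&(z<106)).astype(np.uint8); m[:130]=0; m[300:]=0; m[:,:170]=0; m[:,330:]=0
m=cv2.morphologyEx(m,cv2.MORPH_OPEN,np.ones((7,7)))
n,lab,st,_=cv2.connectedComponentsWithStats(m); k=1+np.argmax(st[1:,4]); Q=P[lab==k]
rect=cv2.minAreaRect(Q[:,:2].astype(np.float32)); print('plate',rect,(cv2.boxPoints(rect)-o)@M.T,M@(np.array(rect[0])-o))
print('tin',M@(P[148,107,:2]-o),P[148,107],'bush',M@(P[243,117,:2]-o),P[243,112])
print('tcp stand',M@(T[:2,3]-o))
np.savez('stand.npz',o=o,M=M)
E
```

```text
top (np.float32(-17.582111), array([536.91,  26.58], dtype=float32))
left (np.float32(72.53137), array([390.82,  -4.48], dtype=float32))
right (np.float32(72.91484), array([611.25, -80.31], dtype=float32))
widths 233.03937 angle -17.58211
origin [559.92  19.29]
knob ((647.1705322265625, -48.64989471435547), (42.24434280395508, 11.733327865600586), 83.20360565185547)
knob stand [103.69 -38.41]
plate ((524.1011352539062, -109.54827880859375), (100.2703857421875, 100.44925689697266), 87.70416259765625) [[ -30.46 -195.24]
 [  66.44 -168.76]
 [  40.    -72.04]
 [ -56.9   -98.52]] [   4.77 -133.64]
tin [-116.6  -61.9] [430.08  -4.5  127.45] bush [-133.65 -161.21] [383.87 -90.08 109.19]
tcp stand [   4.64 -100.43]
```

Call:
jog_arm:
  series:
    - [0,0,0,0,-3,0,0.8]
    - [0,0,0,0,-3,0,0.8]
    - [0,0,0,0,-3,0,0.8]
    - [0,0,0,0,-3.5,0,0.8]
    - [0,0,0,0,0,0,0.8]
    - [0,0,0,2,0,0,0.8]
    - [0,0,0,1.4,0,0,0.8]
    - [0,0,0,0,0,0,0.8]
    - [0,0,0,0,0,0,0.8]

```text
clock: 10.0
eef_pos: [497.2, -196.4, 148.7]
tcp_rot: [2.977, 1.57, 2.678]
contact_force: [0.6, 0.1, 0.2]
opening: 0.797
```

```bash
python3 - <<'E'
from h import *
np.set_printoptions(precision=2,suppress=True)
T=tcp();print(T)
s=np.load('stand.npz');print('stand',s['M']@(T[:2,3]-s['o']))
p,P=cloud('wrist','pics/w7.png'); Q=(P-T[:3,3])@T[:3,:3]
m=(np.abs(Q[...,2])<62)&(np.abs(Q[...,1])<14)&(Q[...,0]<-10)&(P[...,2]>96)
print('tip',np.percentile(Q[m][:,0],[90,98,99,99.5,100]))
p,P=cloud('side','pics/s7.png'); Q=(P-T[:3,3])@T[:3,:3]
cv2.imwrite('pics/s7c.png',cv2.resize(p[100:240,220:380,::-1],None,fx=4,fy=4,interpolation=2))
E
```

```text
[[  -0.      0.29    0.96  497.18]
 [   0.      0.96   -0.29 -196.4 ]
 [  -1.      0.     -0.    148.72]
 [   0.      0.      0.      1.  ]]
stand [   5.34 -224.56]
tip [-69.47 -49.27 -45.69 -43.6  -39.09]
```

View pics/s7c.png

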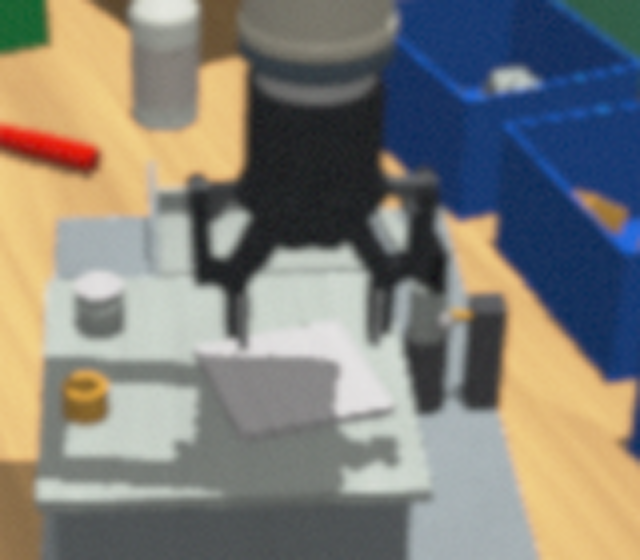

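View pics/w7.png

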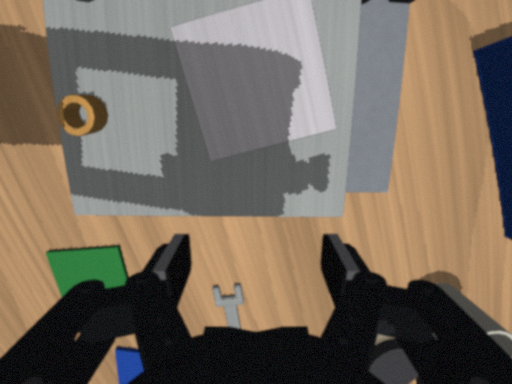

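The side view seems to put the fingers in a different place from what I expect, so I'll check by projection before going down.

```bash
python3 - <<'E'
from h import *
np.set_printoptions(precision=1,suppress=True)
s=np.load('stand.npz');o,M=s['o'],s['M']
T=tcp()
def st(x,y,z): return np.r_[o+M.T@np.array([x,y]),z]
print('proj side tips',[(project('side',(T@[-40,0,zz,1])[:3])) for zz in(-40,40)])
print('proj side ledge rear',project('side',st(-155,-245,93)),project('side',st(80,-245,93)),'front',project('side',st(-155,0,93)),project('side',st(80,0,93)))
p,P=cloud('side')
for u,v in [(280,182),(280,178),(315,182),(314,175),(300,150),(268,165)]:
    q=P[v,u]; print((u,v),q,'stand',M@(q[:2]-o),'tool',(q-T[:3,3])@T[:3,:3],p[v,u])
p,P=cloud('wrist'); 
for u,v in [(180,240),(178,250),(335,245),(340,250),(200,214),(300,214)]:
    q=P[v,u]; print('w',(u,v),q,'stand',M@(q[:2]-o),'tool',(q-T[:3,3])@T[:3,:3],p[v,u])
print(project('wrist',[st(-155,-245,93),st(80,-245,93),st(0,-160,0)]))
E
```

```text
proj side tips [array([[279.2, 184.3]]), array([[314.1, 183.2]])]
proj side ledge rear [[228.2 224.2]] [[327.7 221.6]] front [[231.3 169. ]] [[316.1 166.9]]
(280, 182) [ 457.7 -194.9  202.3] stand [ -32.8 -235.1] tool [-52.8 -10.  -38.8] [87 88 88]
(280, 178) [ 457.  -196.6  214.2] stand [ -32.9 -236.9] tool [-64.7 -11.7 -39. ] [88 89 90]
(315, 182) [ 535.1 -214.6  196.8] stand [  47.  -230.5] tool [-47.2  -6.   40.9] [90 94 93]
(314, 175) [ 530.3 -217.5  218.5] stand [  43.3 -234.7] tool [-68.9 -10.1  37.2] [86 88 87]
(300, 150) [ 497.9 -209.3  284.9] stand [   9.9 -236.6] tool [-135.3  -11.8    3.9] [30 31 35]
(268, 165) [ 431.4 -189.4  249.6] stand [ -59.5 -237.8] tool [-100.2  -12.4  -65.6] [109 115 111]
w (180, 240) [ 466.9 -174.7  201.3] stand [ -30. -213.] tool [-51.8  12.1 -35.9] [51 50 54]
w (178, 250) [ 468.1 -175.4  210.4] stand [ -28.7 -213.3] tool [-60.9  11.8 -34.6] [ 6  9 10]
w (335, 245) [ 536.  -197.   204.6] stand [  42.5 -213.4] tool [-55.1  11.2  36.6] [58 56 59]
w (340, 250) [ 536.8 -196.4  210.8] stand [  43.1 -212.6] tool [-61.2  11.9  37.2] [53 54 55]
w (200, 214) [ 446.9 -200.1   94.1] stand [ -41.4 -243.3] tool [ 55.4 -18.1 -47.6] [120 111  99]
w (300, 214) [ 528.6 -225.    94.7] stand [  43.9 -242.4] tool [ 54.8 -17.8  37.7] [165 166 162]
[[ 73.6 213.6]
 [341.  216.1]
 [250.5 110. ]]
```

Consistent after all: the tips are above the reported TCP (tip z = TCP + about 43), so they are now at z ≈ 191. I'll descend to a tip height of about 103 and then feel for the ledge.

Call:
jog_arm:
  series:
    - [0,0,0,2,0,0,0.8]
    - [0,0,0,2,0,0,0.8]
    - [0,0,0,2,0,0,0.8]
    - [0,0,0,1.5,0,0,0.8]
    - [0,0,0,1,0,0,0.8]
    - [0,0,0,0.4,0,0,0.8]
    - [0,0,0,0,0,0,0.8]
    - [0,0,0,0,0,0,0.8]
    - [0,0,0,0,0,0,0.8]

```text
clock: 11.1
eef_pos: [497.7, -197.4, 60.7]
tcp_rot: [-0.087, 1.569, -0.386]
contact_force: [-0.7, -0.2, -0.7]
opening: 0.799
```

```bash
python3 - <<'E'
from h import *
np.set_printoptions(precision=2,suppress=True)
T=tcp();print(T[:3,3],r.sense()['contact_force'])
p,P=cloud('side','pics/s8.png'); Q=(P-T[:3,3])@T[:3,:3]
cv2.imwrite('pics/s8c.png',cv2.resize(p[120:240,220:350,::-1],None,fx=5,fy=5,interpolation=2))
for s in (1,-1):
    m=(np.abs(Q[...,2]*s-40)<12)&(np.abs(Q[...,1])<15)&(Q[...,0]<60)&(Q[...,0]>-90)&(p.max(2)<130)
    print(s,np.sort(P[m][:,2])[:8])
p,P=cloud('wrist'); Q=(P-T[:3,3])@T[:3,:3]
for s in (1,-1):
    m=(np.abs(Q[...,2]*s-40)<12)&(np.abs(Q[...,1]-11)<3)&(p.max(2)<110)&(P[...,2]>96)
    print(s,np.sort(P[m][:,2])[:20:2])
E
```

```text
[ 497.66 -197.38   60.74] [-0.68 -0.21 -0.72]
1 [4.95 6.39 6.52 6.8  7.3  7.43 7.96 8.06]
-1 [4.17 4.73 5.49 6.03 6.05 6.2  6.69 6.78]
1 [ 96.12 101.86 102.57 103.12 103.67 103.76 103.83 104.12 104.53 104.57]
-1 [100.95 102.03 103.07 103.55 103.62 103.78 103.88 104.01 104.39 104.63]
```

View pics/s8c.png

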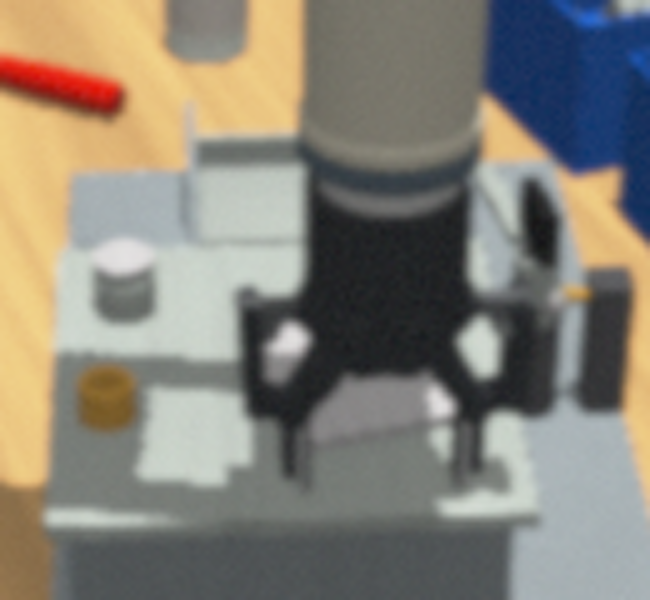

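Tips are behind the plate (crop 295,480 and 465,480) at z ≈ 102, clear of the plate and the bush. Now feeling down.

Call:
jog_arm:
  series:
    - [0,0,0,0.2,0,0,0.8]
    - [0,0,0,0.2,0,0,0.8]
    - [0,0,0,0.2,0,0,0.8]
    - [0,0,0,0,0,0,0.8]

```text
clock: 11.6
eef_pos: [497.2, -197.2, 54.5]
tcp_rot: [-3.126, 1.571, 2.857]
contact_force: [-1.8, 0.3, 10.6]
opening: 0.801
```

Call:
jog_arm:
  series:
    - [0,0,0,0.1,0,0,0.8]
    - [0,0,0,0,0,0,0.8]

```text
clock: 11.8
eef_pos: [497.2, -197.2, 54.4]
tcp_rot: [-0.334, 1.571, -0.634]
contact_force: [-5.7, 2.2, 20.8]
opening: 0.806
```

Call:
jog_arm:
  series:
    - [0,0,0,0.1,0,0,0.8]
    - [0,0,0,0,0,0,0.8]

```text
clock: 12.0
eef_pos: [497.2, -197.2, 54.4]
tcp_rot: [-0.114, 1.571, -0.414]
contact_force: [-9.7, 3.6, 33.4]
opening: 0.799
```

Touch found at TCP z 54.4. I pushed it to 33 N, closer to the limit than needed, so I'm backing off now. I'll also narrow the fingers to 0.6 so the left finger meets the plate's rear edge inside its corner, then re-feel the height gently.

Call:
jog_arm:
  series:
    - [0,0,0,-0.9,0,0,0.8]
    - [0,0,0,0,0,0.3,0.6]
    - [0,0,0,0,0,0,0.6]
    - [0,0,0,0,0,0,0.6]
    - [0,0,0,0,0,0,0.6]

```text
clock: 12.5
eef_pos: [499.6, -197.9, 60.4]
tcp_rot: [3.063, 1.57, 2.763]
contact_force: [0.2, 0.4, 0.7]
opening: 0.603
```

Call:
jog_arm:
  series:
    - [0,0,0,0.1,0,0,0.6]
    - [0,0,0,0,0,0,0.6]

```text
clock: 12.7
eef_pos: [499.8, -198.0, 59.6]
tcp_rot: [3.075, 1.57, 2.775]
contact_force: [0.1, -0.5, 0.0]
opening: 0.6
```

Call:
jog_arm:
  series:
    - [0,0,0,0.1,0,0,0.6]
    - [0,0,0,0,0,0,0.6]

```text
clock: 12.9
eef_pos: [499.9, -198.0, 58.8]
tcp_rot: [2.991, 1.571, 2.691]
contact_force: [-0.5, 0.2, -0.6]
opening: 0.6
```

Call:
jog_arm:
  series:
    - [0,0,0,0.1,0,0,0.6]
    - [0,0,0,0,0,0,0.6]

```text
clock: 13.1
eef_pos: [500.0, -198.1, 58.5]
tcp_rot: [-0.138, 1.571, -0.437]
contact_force: [-2.1, 1.2, 7.1]
opening: 0.601
```

Ledge contact at TCP z 58.5, so I'm raising 4.6 mm for a tip 4 mm above the ledge, then pushing at 50 mm/s.

Call:
jog_arm:
  series:
    - [0,0,0,-0.46,0,0,0.6]
    - [0,0,0,0,0,0,0.6]
    - [0,0,0,0,0.5,0,0.6]
    - [0,0,0,0,0.5,0,0.6]
    - [0,0,0,0,0.5,0,0.6]
    - [0,0,0,0,0.5,0,0.6]
    - [0,0,0,0,0.5,0,0.6]
    - [0,0,0,0,0.5,0,0.6]
    - [0,0,0,0,0.5,0,0.6]
    - [0,0,0,0,0.5,0,0.6]
    - [0,0,0,0,0.5,0,0.6]
    - [0,0,0,0,0.5,0,0.6]
    - [0,0,0,0,0.5,0,0.6]
    - [0,0,0,0,0.5,0,0.6]
    - [0,0,0,0,0.5,0,0.6]
    - [0,0,0,0,0.5,0,0.6]

```text
clock: 14.7
eef_pos: [520.9, -130.8, 62.6]
tcp_rot: [0.132, 1.571, -0.168]
contact_force: [0.2, -1.0, -0.1]
opening: 0.598
```

```bash
cat > look.py <<'E'
import sys
from h import *
np.set_printoptions(precision=2,suppress=True)
s=np.load('stand.npz');o,M=s['o'],s['M']; tag=sys.argv[1]
T=tcp();print('tcp stand',M@(T[:2,3]-o),T[2,3],r.sense()['contact_force'], 'yaw',np.degrees(np.arctan2(T[1,2],T[0,2])))
p,P=cloud('wrist',f'pics/w{tag}.png'); np.savez(f'w{tag}.npz',p=p,P=P,T=T)
z=P[...,2]; S=(P[...,:2]-o)@M.T
m=((z>98)&(z<106)&(S[...,0]>-75)&(S[...,0]<80)&(p.min(2)>100)).astype(np.uint8)
m=cv2.morphologyEx(m,cv2.MORPH_OPEN,np.ones((5,5)))
n,lab,st,_=cv2.connectedComponentsWithStats(m)
if n>1:
    k=1+np.argmax(st[1:,4]); Q=S[lab==k]; rect=cv2.minAreaRect(Q.astype(np.float32)); print('plate stand',st[k,4],rect)
p,P=cloud('side'); cv2.imwrite(f'pics/s{tag}.png',cv2.resize(p[120:240,220:350,::-1],None,fx=4,fy=4,interpolation=2))
E
python3 look.py 9
```

```text
tcp stand [   8.09 -154.86] 62.607172853276616 [ 0.21 -1.01 -0.06] yaw -17.18210785598428
plate stand 45812 ((18.51301383972168, -92.77775573730469), (100.52936553955078, 100.43485260009766), 0.7212682962417603)
```

View pics/w9.png

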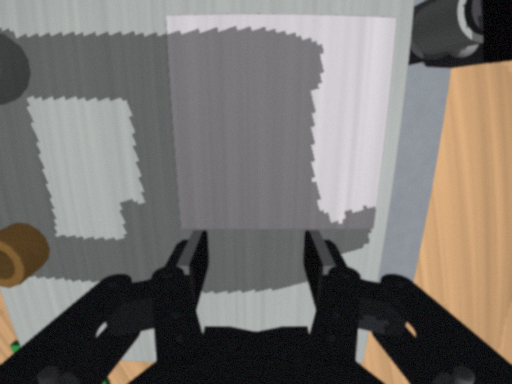

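The plate is now square to within 0.7° and touching both fingers, centre at x 18.5, y -93. I'll recentre the pusher on it and push slightly obliquely to bring it nearer the middle.

Call:
jog_arm:
  series:
    - [0,0,0,0,-0.4,0,0.6]
    - [0,0,0,0,0,0.7,0.6]
    - [0,0,0,0,0,0.7,0.6]
    - [0,0,0,0,0.3,0,0.6]
    - [0,0,0,0,0.3,0,0.6]
    - [0,0,0,0,0.5,-0.12,0.6]
    - [0,0,0,0,0.5,-0.13,0.6]
    - [0,0,0,0,0.5,-0.13,0.6]
    - [0,0,0,0,0.5,-0.13,0.6]
    - [0,0,0,0,0.5,-0.13,0.6]
    - [0,0,0,0,0.5,-0.13,0.6]
    - [0,0,0,0,0.5,-0.13,0.6]
    - [0,0,0,0,0.5,0,0.6]
    - [0,0,0,0,0,0,0.6]

```text
clock: 16.2
eef_pos: [538.1, -91.9, 62.6]
tcp_rot: [1.035, 1.571, 0.736]
contact_force: [0.6, -1.0, 0.3]
opening: 0.598
```

```bash
python3 look.py 10
```

```text
tcp stand [  12.76 -112.55] 62.63602870875476 [ 0.57 -0.95  0.33] yaw -17.151134580441514
plate stand 45992 ((8.504329681396484, -50.37654113769531), (100.73204803466797, 100.34902954101562), 0.3507784903049469)
```

View pics/w10.png

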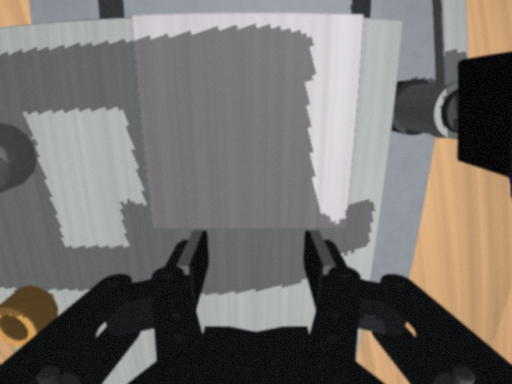

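Plate is at x 8.5, square, front edge at the drop edge. Carrying on level at 50 mm/s.

Call:
jog_arm:
  series:
    - [0,0,0,0,0.5,0,0.6]
    - [0,0,0,0,0.5,0,0.6]
    - [0,0,0,0,0.5,0,0.6]
    - [0,0,0,0,0.5,0,0.6]
    - [0,0,0,0,0.5,0,0.6]
    - [0,0,0,0,0.5,0,0.6]
    - [0,0,0,0,0.5,0,0.6]
    - [0,0,0,0,0.5,0,0.6]
    - [0,0,0,0,0.5,0,0.6]
    - [0,0,0,0,0.5,0,0.6]
    - [0,0,0,0,0.5,0,0.6]
    - [0,0,0,0,0.5,0,0.6]
    - [0,0,0,0,0.5,0,0.6]
    - [0,0,0,0,0.5,0,0.6]
    - [0,0,0,0,0.5,0,0.6]
    - [0,0,0,0,0.5,0,0.6]
    - [0,0,0,0,0.5,0,0.6]
    - [0,0,0,0,0.5,0,0.6]
    - [0,0,0,0,0.5,0,0.6]
    - [0,0,0,0,0.5,0,0.6]

```text
clock: 18.3
eef_pos: [567.5, 3.3, 62.6]
tcp_rot: [-1.529, 1.571, -1.829]
contact_force: [-1.5, -1.1, 1.0]
opening: 0.598
```

Call:
jog_arm:
  series:
    - [0,0,0,0,0.5,0,0.6]
    - [0,0,0,0,0.5,0,0.6]
    - [0,0,0,0,0.5,0,0.6]
    - [0,0,0,0,0.5,0,0.6]
    - [0,0,0,0,0.5,0,0.6]
    - [0,0,0,0,0.5,0,0.6]
    - [0,0,0,0,0.5,0,0.6]
    - [0,0,0,0,0.5,0,0.6]
    - [0,0,0,0,0.5,0,0.6]
    - [0,0,0,0,0.5,0,0.6]
    - [0,0,0,0,0.5,0,0.6]
    - [0,0,0,0,0.5,0,0.6]
    - [0,0,0,0,0.5,0,0.6]
    - [0,0,0,0,0.5,0,0.6]
    - [0,0,0,0,0.5,0,0.6]
    - [0,0,0,0,0.5,0,0.6]
    - [0,0,0,0,0.5,0,0.6]
    - [0,0,0,0,0.5,0,0.6]
    - [0,0,0,0,0.5,0,0.6]
    - [0,0,0,0,0.5,0,0.6]

```text
clock: 20.3
eef_pos: [597.0, 99.0, 62.6]
tcp_rot: [0.436, 1.571, 0.136]
contact_force: [0.3, -0.4, 0.1]
opening: 0.6
```

```bash
python3 look.py 11; python3 -c "
from h import *
p,P=cloud('scene'); cv2.imwrite('pics/c11.png',cv2.resize(p[150:310,180:390,::-1],None,fx=3.5,fy=3.5,interpolation=2))"
```

```text
tcp stand [11.32 87.18] 62.588340249766105 [ 0.33 -0.38  0.11] yaw -17.179496794819197
```

View pics/w11.png

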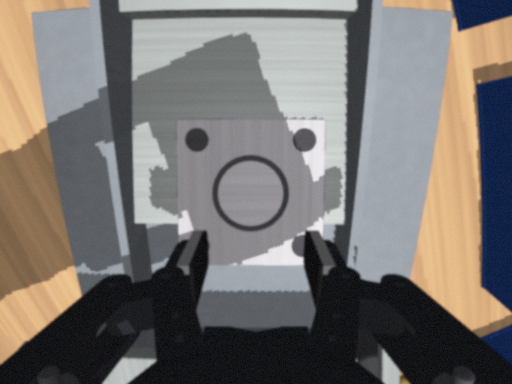

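View pics/c11.png

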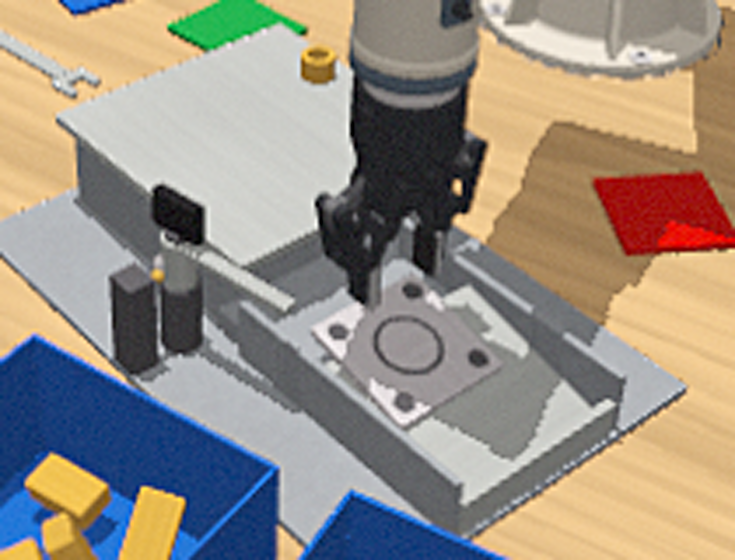

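It turned over: drilled face up (ring at wrist 250,192, counterbores at 197,139 and 304,139), lying high on the ramp with its trailing edge over the groove. Measuring its pose.

```bash
cat > plate.py <<'E'
import sys
from h import *
np.set_printoptions(precision=2,suppress=True)
s=np.load('stand.npz');o,M=s['o'],s['M']
def plate(p,P):
    S=np.dstack([(P[...,:2]-o)@M.T,P[...,2]])
    x,y,z=S[...,0],S[...,1],S[...,2]
    ramp=47-np.tan(np.deg2rad(13))*(y-78)
    m=((np.abs(x)<74)&(y>40)&(y<216)&(z-ramp>4.5)&(z-ramp<20)&(p.max(2)>90)).astype(np.uint8)
    m=cv2.morphologyEx(m,cv2.MORPH_OPEN,np.ones((5,5)))
    n,lab,st,_=cv2.connectedComponentsWithStats(m); k=1+np.argmax(st[1:,4]); Q=S[lab==k]
    A=np.c_[Q[:,:2],np.ones(len(Q))]; c=np.linalg.lstsq(A,Q[:,2],rcond=None)[0]
    hull=Q[:,:2].astype(np.float32)
    print('n',len(Q),'slope deg x,y',np.degrees(np.arctan(c[:2])),'rect',cv2.minAreaRect(hull),'y range',np.percentile(Q[:,1],[0.5,99.5]),'x',np.percentile(Q[:,0],[.5,99.5]),'z',np.percentile(Q[:,2],[0,1,99,100]))
    b=(np.abs(x)<60)&(y>190)&(y<215); print('ramp pts y,z',np.c_[y[b],z[b]][::400][:6].round(0).tolist())
if __name__=='__main__':
    p,P=cloud(sys.argv[1],f'pics/{sys.argv[1]}{sys.argv[2]}.png'); plate(p,P); print(r.sense()['clock'])
E
python3 - <<'E'
from plate import *
d=np.load('w11.npz'); plate(d['p'],d['P'])
E
```

```text
n 14574 slope deg x,y [  0.07 -12.74] rect ((7.568748474121094, 102.06449127197266), (100.27684783935547, 97.2600326538086), 0.34168413281440735) y range [ 54.38 150.42] x [-41.77  56.82] z [37.91 39.6  61.8  63.24]
ramp pts y,z [[215.0, 19.0], [213.0, 19.0], [213.0, 18.0], [210.0, 18.0], [209.0, 18.0], [208.0, 18.0]]
```

Call:
jog_arm:
  series:
    - [0,0,0,0,-2,0,0.6]
    - [0,0,0,0,-2,0,0.6]
    - [0,0,0,0,-2.4,-0.4,0.6]
    - [0,0,-6.5,0,0,0,0.6]
    - [0,0,-6.5,0,0,0,0.6]
    - [0,0,0,0,0,0,0.6]
    - [0,0,0,0,0,0,0.6]

```text
clock: 21.15
eef_pos: [574.0, 39.4, 62.2]
tcp_rot: [-1.575, 1.346, -1.873]
contact_force: [0.5, 0.4, -0.3]
opening: 0.605
```

```bash
python3 look.py 12; python3 - <<'E'
from plate import *
d=np.load('w12.npz'); plate(d['p'],d['P']); T=d['T']
R3=np.eye(3); R3[:2,:2]=M
print('tool axes in stand',R3@T[:3,:3]); 
tip=R3@(T[:3,:3]@[-34.5,11,0]+T[:3,3]-np.r_[o,0]); print('tip corner',tip,'above ramp plane',(tip[2]-47+.2309*(tip[1]-78))*.974)
E
```

```text
tcp stand [ 7.32 23.38] 62.15313386157744 [ 0.52  0.45 -0.31] yaw -17.069089480105003
n 22575 slope deg x,y [  0.06 -12.76] rect ((7.4684600830078125, 100.795654296875), (100.88462829589844, 96.0543212890625), 0.56535804271698) y range [ 53.84 148.17] x [-42.04  56.7 ] z [38.55 40.12 62.09 63.37]
ramp pts y,z []
tool axes in stand [[ 0.   -0.01  1.  ]
 [-0.22  0.97  0.01]
 [-0.97 -0.22 -0.  ]]
tip corner [ 7.19 41.81 93.33] above ramp plane 36.98278737694829
```

View pics/w12.png

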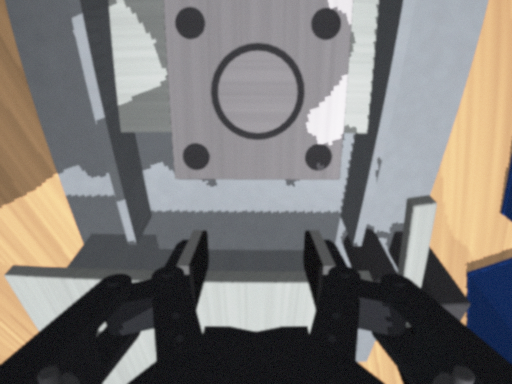

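Good: behind the trailing edge (row 180), tilted with the ramp, and the tip corner reads (7, 42, 93). Next: descend to 3 mm above the ramp plane.

Call:
jog_arm:
  series:
    - [0,0,0,0.85,0.19,0,0.6]
    - [0,0,0,0.85,0.19,0,0.6]
    - [0,0,0,0.85,0.2,0,0.6]
    - [0,0,0,0.85,0.2,0,0.6]
    - [0,0,0,0,0,0,0.6]
    - [0,0,0,0,0,0,0.6]

```text
clock: 21.85
eef_pos: [573.9, 38.5, 27.3]
tcp_rot: [-1.574, 1.344, -1.874]
contact_force: [0.5, 0.4, 0.3]
opening: 0.601
```

Call:
jog_arm:
  series:
    - [0,0,0,0,0.5,0,0.6]
    - [0,0,0,0,0.5,0,0.6]
    - [0,0,0,0,0.5,0,0.6]
    - [0,0,0,0,0.5,0,0.6]
    - [0,0,0,0,0.5,0,0.6]
    - [0,0,0,0,0.5,0,0.6]

```text
clock: 22.45
eef_pos: [583.0, 66.9, 20.9]
tcp_rot: [-1.571, 1.344, -1.87]
contact_force: [-0.0, -1.2, 0.8]
opening: 0.596
```

```bash
cat > pl2.py <<'E'
import sys
from plate import *
import runpy
tag=sys.argv[1]
sys.argv=['look.py',tag]; runpy.run_path('look.py')
d=np.load(f'w{tag}.npz'); plate(d['p'],d['P']); T=d['T']
R3=np.eye(3); R3[:2,:2]=M
tip=R3@(T[:3,:3]@[-34.5,11,0]+T[:3,3]-np.r_[o,0]); print('tip corner',tip,'above ramp plane',(tip[2]-47+.2309*(tip[1]-78))*.974)
E
python3 pl2.py 13
```

```text
tcp stand [ 7.58 52.39] 20.904601190404637 [-0.01 -1.22  0.83] yaw -17.16997244046484
n 33255 slope deg x,y [  0.07 -12.78] rect ((6.805915832519531, 120.97015380859375), (100.47987365722656, 98.2998046875), 0.459949791431427) y range [ 73.11 169.86] x [-42.6   55.99] z [32.9  35.02 57.55 58.86]
ramp pts y,z []
tip corner [ 7.45 70.86 52.05] above ramp plane 3.3095020250680824
```

View pics/w13.png

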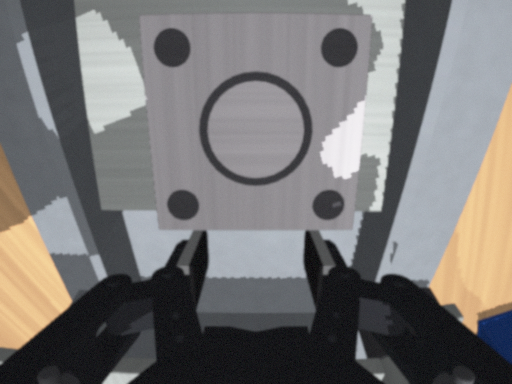

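The plate slides down with the pusher (top face now y 73–170). About 48 mm to go.

Call:
jog_arm:
  series:
    - [0,0,0,0,0.5,0,0.6]
    - [0,0,0,0,0.5,0,0.6]
    - [0,0,0,0,0.5,0,0.6]
    - [0,0,0,0,0.5,0,0.6]
    - [0,0,0,0,0.5,0,0.6]
    - [0,0,0,0,0.5,0,0.6]
    - [0,0,0,0,0.5,0,0.6]
    - [0,0,0,0,0.4,0,0.6]
    - [0,0,0,0,0.3,0,0.6]
    - [0,0,0,0,0,0,0.6]

```text
clock: 23.55
eef_pos: [595.1, 106.0, 11.4]
tcp_rot: [-1.57, 1.344, -1.87]
contact_force: [-0.4, -0.4, 0.1]
opening: 0.605
```

Call:
jog_arm:
  series:
    - [0,0,0,0,0.2,0,0.6]
    - [0,0,0,0,0,0,0.6]

```text
clock: 23.75
eef_pos: [595.5, 107.5, 11.0]
tcp_rot: [-1.571, 1.344, -1.871]
contact_force: [0.2, 0.3, 0.5]
opening: 0.599
```

```bash
python3 pl2.py 14
```

```text
tcp stand [ 7.24 94.84] 10.972740099290126 [0.15 0.26 0.54] yaw -17.180289746279122
n 33106 slope deg x,y [  0.06 -12.77] rect ((6.469448089599609, 163.5238037109375), (100.39324188232422, 98.06730651855469), 0.4972204566001892) y range [115.81 212.33] x [-42.89  55.76] z [23.7  25.4  47.79 49.3 ]
ramp pts y,z [[215.0, 19.0], [214.0, 17.0], [214.0, 18.0], [213.0, 18.0], [213.0, 26.0], [211.0, 25.0]]
tip corner [  7.11 113.32  42.11] above ramp plane 3.1840286222441376
```

View pics/w14.png

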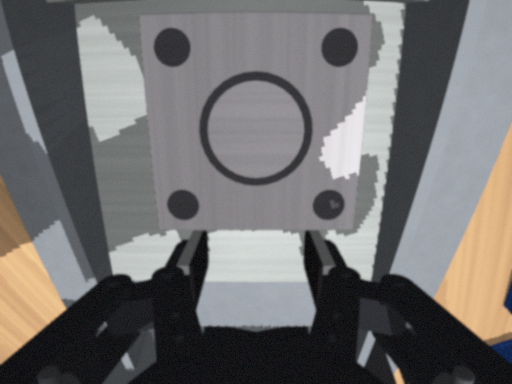

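Plate is centred at x 6.5, y 163.5, with about 5 mm left to the fence. Small steps until contact.

Call:
jog_arm:
  series:
    - [0,0,0,0,0.2,0,0.6]
    - [0,0,0,0,0.1,0,0.6]
    - [0,0,0,0,0,0,0.6]

```text
clock: 24.15
eef_pos: [596.4, 110.4, 10.3]
tcp_rot: [-1.571, 1.344, -1.87]
contact_force: [0.6, 0.4, -0.0]
opening: 0.605
```

Call:
jog_arm:
  series:
    - [0,0,0,0,0.1,0,0.6]
    - [0,0,0,0,0,0,0.6]

```text
clock: 24.35
eef_pos: [596.7, 111.3, 10.1]
tcp_rot: [-1.571, 1.344, -1.87]
contact_force: [0.0, 0.3, 0.3]
opening: 0.6
```

Call:
jog_arm:
  series:
    - [0,0,0,0,0.1,0,0.6]
    - [0,0,0,0,0,0,0.6]

```text
clock: 24.55
eef_pos: [597.0, 112.2, 9.9]
tcp_rot: [-1.571, 1.344, -1.87]
contact_force: [0.4, -0.4, 0.6]
opening: 0.601
```

```bash
python3 pl2.py 15
```

```text
tcp stand [ 7.26 99.77] 9.906253617405186 [ 0.39 -0.42  0.6 ] yaw -17.178979229514656
n 32120 slope deg x,y [  0.06 -12.76] rect ((6.3394012451171875, 167.58120727539062), (101.02344512939453, 96.88177490234375), 0.07271813601255417) y range [120.7  215.76] x [-42.93  55.76] z [22.94 24.68 46.73 47.91]
ramp pts y,z [[215.0, 26.0], [215.0, 17.0], [214.0, 25.0], [213.0, 27.0], [212.0, 26.0], [212.0, 28.0]]
tip corner [  7.13 118.24  41.05] above ramp plane 3.2541834140076786
```

Call:
jog_arm:
  series:
    - [0,0,0,0,0.1,0,0.6]
    - [0,0,0,0,0,0,0.6]

```text
clock: 24.85
eef_pos: [597.2, 113.0, 9.7]
tcp_rot: [-1.571, 1.344, -1.871]
contact_force: [0.8, -0.8, 0.3]
opening: 0.604
```

Call:
jog_arm:
  series:
    - [0,0,0,0,0.1,0,0.6]
    - [0,0,0,0,0,0,0.6]

```text
clock: 25.05
eef_pos: [597.1, 113.2, 9.6]
tcp_rot: [-1.573, 1.342, -1.873]
contact_force: [-1.2, -4.8, 3.8]
opening: 0.602
```

The fence is met (about 5 N reaction). Backing off along the slope, then lifting clear.

Call:
jog_arm:
  series:
    - [0,0,0,0,-0.3,0,0.6]
    - [0,0,0,0,-1,0,0.6]
    - [0,0,0,-1,0,0,0.6]
    - [0,0,0,-2,0,0,0.6]
    - [0,0,0,-3,0,0,0.6]
    - [0,0,0,-3,0,0,0.6]
    - [0,0,0,-3,0,0,0.6]
    - [0,0,0,0,0,0,0.6]
    - [0,0,0,0,0,0,0.6]

```text
clock: 25.95
eef_pos: [602.2, 128.0, 130.5]
tcp_rot: [-1.563, 1.345, -1.863]
contact_force: [-0.4, 0.0, -0.4]
opening: 0.598
```

```bash
python3 pl2.py 16; python3 - <<'E'
from plate import *
p,P=cloud('scene'); plate(p,P); cv2.imwrite('pics/c16.png',cv2.resize(p[130:310,180:390,::-1],None,fx=3.3,fy=3.3,interpolation=2))
S=np.dstack([(P[...,:2]-o)@M.T,P[...,2]])
for n,lo,hi in (('tin',120,132),('bush',109,119)):
    m=(S[...,0]<-85)&(S[...,0]>-158)&(S[...,2]>lo)&(S[...,2]<hi)&((S[...,1]>-100) if n=='tin' else (S[...,1]<-120))&(S[...,1]<0 )&(S[...,1]>-240)
    print(n,m.sum(),np.median(S[m],0))
m=(S[...,2]>115)&(S[...,2]<148)&(np.hypot(S[...,0]-105,S[...,1]+40)<30); print('knob',cv2.minAreaRect(S[m][:,:2].astype(np.float32)))
E
```

```text
tcp stand [  7.49 116.44] 130.45441613884543 [-0.45  0.01 -0.42] yaw -17.1697349787393
n 9789 slope deg x,y [  0.05 -12.75] rect ((6.421451568603516, 168.20074462890625), (100.70368194580078, 95.46495819091797), 0.08990850299596786) y range [121.17 215.73] x [-43.12  55.97] z [22.93 24.71 46.79 48.27]
ramp pts y,z [[215.0, 18.0], [213.0, 25.0], [210.0, 26.0], [208.0, 19.0], [207.0, 28.0], [205.0, 29.0]]
tip corner [  7.31 134.87 161.62] above ramp plane 124.43332254590831
n 418 slope deg x,y [  0.59 -12.83] rect ((3.9445953369140625, 179.0531005859375), (98.66001892089844, 62.32990646362305), 14.806697845458984) y range [142.53 206.73] x [-40.43  54.31] z [22.62 24.46 39.41 41.54]
ramp pts y,z [[215.0, 554.0], [202.0, 519.0], [197.0, 447.0], [190.0, 392.0], [204.0, 352.0], [201.0, 28.0]]
tin 75 [-114.2   -61.57  125.75]
bush 47 [-122.57 -161.63  112.66]
knob ((106.95768737792969, -40.07701110839844), (13.461094856262207, 46.72409439086914), 11.5789794921875)
```

View pics/c16.png

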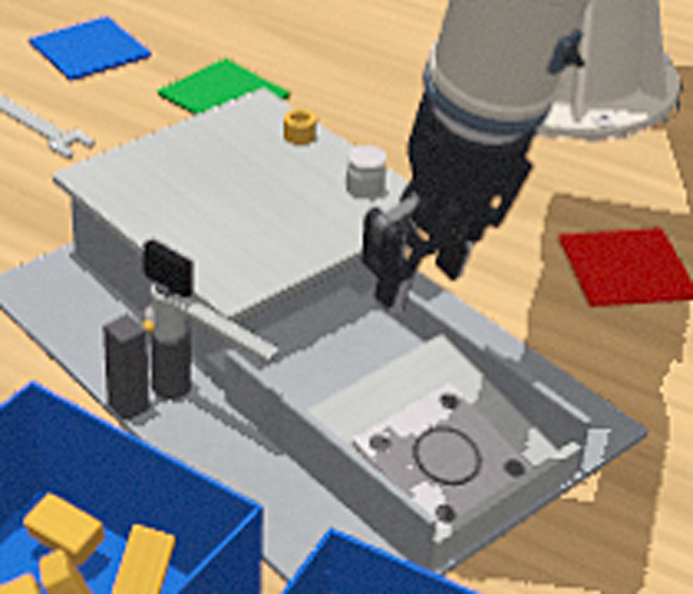

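View pics/w16.png

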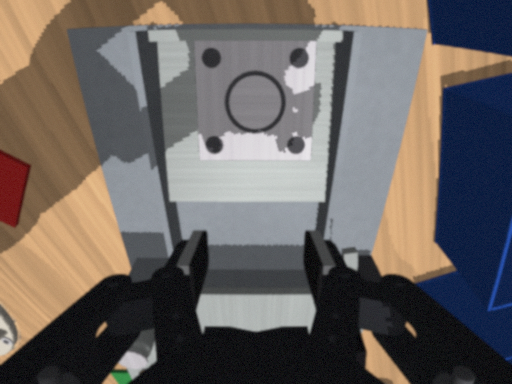

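The scene view shows the plate drilled face up against the fence (ring at 447,455), the stop arm still open, and the tin and bush in place. The gripper is clear of everything. Handing in.

```bash
python3 -c "
from rig import r
print(r.sign_off(), r.sense()['clock'])"
```

```text
the job is handed in; nothing more can be done
the job is handed in; nothing more can be done
```

I turned the knob to its open end and pushed the plate over the ledge. It went over the ramp edge and landed drilled face up. I then pushed it down the ramp until it met the fence, with about 5 N of reaction. The job was handed in just after 26 s on the robot's clock; no verdict is reported.

**Last checks before handing in:**
- **Plate:** drilled face up, sloping 12.75° (the ramp is 13°). Its centre is at stand x ≈ 6 mm, y ≈ 168 mm, z ≈ 35 mm.
- **Knob:** still open at about 1.37 to 1.39 rad by the bar's angle.
- **Tin and bush:** both where they were, within measuring error. The gripper was clear of everything.

**What went wrong or disagreed on the way:**
- **Finger ends:** they sit about 33 mm (shut) to 46 mm (open) behind the reported TCP. My first grip therefore closed on air just above the knob. I allowed for this offset from then on, and checked it by touching the ledge.
- **Ledge touch:** one feeling touch on the ledge reached 33 N, nearer the 40 N limit than I intended.
- **Scene camera:** its last fit of the plate was poor because of partial coverage and shadow. The plate pose above is from the wrist camera.

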